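# Check a honed plane iron under the raking lamp with a reading lens

## Robot

A 6-joint arm with a two-finger parallel gripper is mounted at the origin on the work surface. World frame = base frame: x ahead of the robot, y to its left, z up, the work surface at z = 0. Lengths are in mm, angles in rad, forces in N, time in s.
With the tool pointing down it reaches from about 350 to 800 mm from the base axis. Payload 7.3 kg.
Tool frame: the origin (TCP) lies on the centre line of the jaws, within the pads' length; the fingertips stand 25 mm ahead of it and the grasp point (between the pads) lies 6 mm ahead of it (arm.finger_overhang is the distance from the TCP to the fingertips, in mm); z points along the fingers, y is the line along which they close (so a half turn about z gives the same grasp; the last joint's range is limited). The gripper opens to 85 mm and grips with 20 to 120 N. Pads are 22 mm wide; open, the fingers measure 114 mm over their backs; the gripper's body (76 mm by 85 mm) begins 54 mm behind the grasp point. The pads swing forward as they close: fully open they stand 13 mm farther back than shut.
Start: joints at [0.978, 0.342, 1.524, -0, 1.275, -0.146], TCP at [226.83, 473.487, 256.322] pointing down, gripper open.
Joint ranges: [-2.53, 2.53], [-0.77, 2.02], [0.04, 2.7], [-1, 4.14], [0.28, 2.66], [-3.11, 3.11]. Speed limits (rad/s): [2.57, 2.57, 3.14, 3.14, 3.14, 3.14].

## Interface

Orientations are given as a unit quaternion [w, x, y, z].
In Python, from rig import arm gives the robot as it stands. The module is installed in compiled form; this text tells all that it offers.
- The arm moves only by the tool send_rows, never from a script. Its argument "motion" is text: rows parted by semicolons, each of 6 numbers parted by spaces: the shift along the tool's x, y, z in m, then the turn, a rotation vector about the tool's x, y, z in rad. In form: x y z ax ay az; .... A call has exactly 10 rows; each row is the pose to reach, as a shift and turn from the pose commanded when the call began, along the tool's axes at that moment; what a row does not reach only later rows make up. A row lasts 1/12 s, in which the tool goes at most 41.7 mm and 7.16 degrees, less where a joint would pass 70% of its speed; a pose out of reach is approached as far as the arm can. A call with a gripper value outside its range is refused whole. "fingers" is the closure in counts, from 0 (fully open) to 255 (shut), set as the call begins (left out, the last holds). The fingers move at their own pace and stop on an object; the grip force is fixed at half the most. Time passes only in rows, so rows that repeat a pose let the fingers close, or fill a call up. It gives the time, the measured TCP pose, the force, the opening and the grip force at its end, in the units of the state.
- arm.state(): the state, without advancing time (a new reading comes with each control period).
- arm.read_camera(name): name is "side" or "top" or "wrist"; returns a dict with "image" (480x640x3 uint8, red, green, blue), "K" (3x3 intrinsics, pixels), "k1" (the pictures are not rectified: a ray, as slopes to the right and down, at radius r is drawn at 1 + k1 r^2 times it, then the intrinsics apply), "rvec" (rotation vector, rad) and "tvec" (3), from world to camera coordinates, as OpenCV has them. Camera axes: x right, y down, z forward; pixel columns grow to the right and rows downward; lengths in mm; the calibration is good to about 2 mm. A picture is of the moment at which its call begins. There is no depth.
- arm.finish_job(): hands the job in; it is judged then, once.
The state is a dict: "time_s": time; "joints": joint angles; "joint_velocities": joint speeds; "effort": joint torques, N m; "eef_pos": TCP position; "ee_rot": TCP orientation; "wrist_force": force on the tool from outside, world axes, zero at the start; "wrist_torque": the same for the moment, N m; "finger_gap": finger opening in mm; "finger_force": force on a finger pad.
Only numpy, scipy, OpenCV 4.12 (cv2) and the standard library are available. Lean on these libraries where they do the work, as an engineer would, in place of code of your own. Each camera call takes 0.05 s, during which the arm holds its last target. There are 200 camera calls.

## Task

Check the freshly honed plane iron: switch the lamp on with its large round power key, then press its small round brightness key, without pressing the square key between them. Then pick up the reading lens by its handle and hold it level and still, centred over the middle of the iron's cutting edge, with the lens at the focal height shown by the pointer of the height gauge. Finish while still holding it there in the gripper, the lens touching nothing else, and leave the iron, the gauge and the other tools where they are.

Things in the scene. Friction and masses are not known exactly. Their poses are not given: they have to be found in the camera images.
- lamp: low bench lamp, fixed; grey base 200 x 150 mm, 22 mm high; origin under the middle of the base, x away from the robot. A row of three white keys along y lies 70 mm on -x of the origin. The gooseneck rises from the base 82 mm on +x, 52 mm on +y of the origin, up to 225 mm; its head hangs from it towards -y, 150 to 220 mm above the bench
- board: fixed plywood sharpening board 190 x 300 mm, top 24 mm above the bench; origin under its middle, x away from the robot. A diamond plate and its wooden strip stand up to 34 mm above the bench on its -y part; the iron lies in the middle and the height gauge stands on the +y part
- key_power (a joint): travel of the lamp's power key, 0 up to 0.005 m fully down; springs back by itself, about 1 N to start moving and 4 N fully down
- key_power_top (a point): centre of the top of the power key, a white round push key 28 mm across, at the left (+y of the lamp) end of the row of three keys; the keys stand 8 mm above the lamp's base, 45 mm apart in y; axes as the lamp's
- key_tone (a joint): travel of the square key (colour tone), 0 to 0.005 m down; not to be pressed
- key_tone_top (a point): centre of the top of the square white key, 19 mm wide, in the middle of the row
- key_bright (a joint): travel of the lamp's brightness key, 0 up to 0.005 m fully down; sprung as the power key
- key_bright_top (a point): centre of the top of the brightness key, a small white round push key 18 mm across, at the right (-y of the lamp) end of the row
- loupe_handle (a point): middle of the reading lens's wooden handle, half-way up: a square-section bar 105 mm long, 20 mm wide, 16 mm high, lying flat on the bench (85 g in all, more or less). Axes: x along the handle towards the lens, z up when the lens is level. The lens centre is 90 mm along +x; the handle reaches from 60 mm on -x to 45 mm on +x of this point. The balance point is about 50 mm along +x
- loupe_lens (a point): centre of the lens, half-way through its brass rim (rim 66 mm outside diameter, 14 mm thick, its underside on the bench at the start); same axes as the handle point
- iron_edge (a point): middle of the plane iron's cutting edge, on the iron's underside. The iron is a flat slotted steel plate 170 x 50 mm, 4 mm thick, lying loose with the bevel up on the board. Axes: x along the iron and out past the edge, which faces away from the robot; y along the edge
- gauge_tip (a point): tip of the height gauge's pointer; its height is the focal height for the middle of the lens (95 to 130 mm above the bench). The gauge stands loose on the board: steel foot 60 x 56 mm, upright rule 22 x 6 mm, its top 176 mm above the bench, black slide with a brass screw, pointer 6 mm thick. Axes: the pointer points along -y to the iron; the upright is 41 mm on +y of the tip
- mallet: joiner's wooden mallet lying on its side, head 95 x 125 x 65 mm, handle 22 mm thick; origin on the bench under the middle of its 320 mm length, x along the handle towards the head; to be left alone
- chisel: bevel-edged chisel lying on the bench, 270 mm long, 24 mm wide; origin under its shoulder, x towards the blade's end; to be left alone
- marking_gauge: wooden marking gauge lying on the bench, stem 210 mm long, stock 62 mm wide and 55 mm high; origin under the middle of the stem, x along the stem; to be left alone
Mind the look-alikes: they are no part of the job. Of the things that look like the part that bears loupe_handle, the middle-sized one is meant.

How it is judged (in metres and radians):
On the way, in this order (a step that is already met when the one before it is completed fails the run):
1. the power key is pressed home, alone (value of joint key_power above 0.0035 m and value of joint key_bright below 0.0015 m), for 0.05 s.
2. the brightness key is pressed home, alone (value of joint key_bright above 0.0035 m and value of joint key_power below 0.0015 m), for 0.05 s.
3. the lens is picked up in the gripper (height (world z) of loupe_lens above 0.04 m and contact force between the fingers and loupe above 1 N), for 0.2 s.
At the end, for the whole second after the job is handed in: The lens is held by its handle alone: centre within 10 mm of mid-edge seen from above, within 6 mm of the pointer height, level to 0.12 rad, under 20 mm/s, grip over 45 mm from its centre. Iron and pointer have moved under 12 mm; mallet, chisel, marking gauge under 20 mm (horizontal distance between loupe_lens and iron_edge below 0.01 m and z of loupe_lens in the frame of gauge_tip between -0.006 and 0.006 m and angle between loupe_lens's own z axis and vertical below 0.12 rad and linear speed of loupe below 0.02 m/s and contact force between the fingers and loupe above 1 N and horizontal distance between the grasp point and loupe_lens above 0.045 m and contact force between loupe and iron below 0.1 N and contact force between loupe and gauge below 0.1 N and contact force between loupe and board below 0.1 N and contact force between loupe and lamp below 0.1 N and distance of each of iron_edge, gauge_tip from where it was at the start of the episode below 0.012 m and distance of each of mallet, chisel, marking_gauge from where it was at the start of the episode below 0.02 m); the arm keeps its last pose, push and grip.
It fails at once if the square key is pressed (value of joint key_tone above 0.003 m).
It fails at once if the iron or the gauge is pushed out of place (distance of any of iron_edge, gauge_tip from where it was at the start of the episode above 0.012 m).
It fails at once if a bystander is disturbed (distance of any of mallet, chisel, marking_gauge from where it was at the start of the episode above 0.02 m).
It also fails if it takes over 61 s, if anything falls off the work surface, if the arm or the gripper's body presses on something with over 40 N, if the wrist force passes 120 N, or if a joint passes its speed limit or range.

## Working session

There is one attempt and no reset: what is moved stays moved. The work goes in short steps, Python scripts to look and compute and a tool call to move; the robot and the scene stay as the last step left them, time stands still between calls to the robot, and variables do not carry over. Pictures are saved under pics/ and viewed, at most 10 in all, crops included, and the job is handed in when it is done.

Besides the shell and the picture viewer there is one more tool, called as name(argument=value, ...), one argument or row to a line, values as JSON. send_rows: Moves the arm, as the interface text tells. Its arguments: {"type":"object","properties":{"motion":{"type":"string"},"fingers":{"type":"number"}},"required":["motion"]}

```bash
mkdir -p pics; cat > h.py <<'E'
import numpy as np, cv2, pickle
from scipy.spatial.transform import Rotation as R
def snap(arm,names,tag):
    o={}
    for n in names:
        c=arm.read_camera(n); o[n]=c; cv2.imwrite(f'pics/{tag}_{n}.png',c['image'][:,:,::-1])
    pickle.dump(o,open(f'{tag}.pkl','wb')); return o
def load(tag): return pickle.load(open(f'{tag}.pkl','rb'))
def ray(c,u,v):
    K=np.array(c['K']);d=np.array([(u-K[0,2])/K[0,0],(v-K[1,2])/K[1,1]]);s=d.copy()
    for _ in range(20): s=d/(1+c['k1']*(s@s))
    M=R.from_rotvec(np.ravel(c['rvec'])).as_matrix();t=np.ravel(c['tvec'])
    return -M.T@t, M.T@np.array([s[0],s[1],1])
def onz(c,u,v,z):
    o,d=ray(c,u,v); return o+d*(z-o[2])/d[2]
def tri(c1,p1,c2,p2):
    o1,d1=ray(c1,*p1);o2,d2=ray(c2,*p2)
    s=np.linalg.lstsq(np.c_[d1,-d2],o2-o1,rcond=None)[0]
    a=o1+d1*s[0];b=o2+d2*s[1]; return (a+b)/2,np.linalg.norm(a-b)
def proj(c,P):
    M=R.from_rotvec(np.ravel(c['rvec'])).as_matrix();p=M@np.array(P,float)+np.ravel(c['tvec']);s=p[:2]/p[2]
    s=s*(1+c['k1']*(s@s));K=np.array(c['K']);return s*[K[0,0],K[1,1]]+K[:2,2]
def rel(arm,pos,quat=None):
    s=arm.state();r=R.from_quat(np.roll(s['ee_rot'],-1))
    print('shift',np.round(r.inv().apply(np.array(pos)-s['eef_pos'])/1000,4))
E
python3 - <<'E'
from rig import arm
from h import *
o=snap(arm,['side','top','wrist'],'a')
s=arm.state();print(s)
r=R.from_quat(np.roll(s['ee_rot'],-1)).as_matrix();print(r.round(3))
for n in o: print(n,ray(o[n],320,240),o[n]['k1'])
E
```

```text
{'time_s': 0.15, 'joints': array([ 9.78020887e-01,  3.42557901e-01,  1.52479410e+00, -9.47056165e-06,
        1.27543164e+00, -1.45999198e-01]), 'joint_velocities': array([ 0.00124281, -0.00325507, -0.00290071,  0.00087924, -0.00068748,
       -0.00073291]), 'effort': array([ 9.70550282e-04, -4.33906102e+01, -2.46147716e+01, -2.34722538e-04,
        5.75441227e-03,  1.97772840e-05]), 'eef_pos': array([226.65580778, 473.24273632, 255.78930009]), 'ee_rot': array([-2.10775680e-04,  2.21533437e-01,  9.75152594e-01, -5.56962347e-04]), 'wrist_force': array([-0.4868936 ,  0.03631243,  0.28154835]), 'wrist_torque': array([-0.00128389,  0.02521509,  0.01666465]), 'finger_force': 0.0, 'finger_gap': 85.2990809939938}
[[-0.902  0.432 -0.001]
 [ 0.432  0.902 -0.001]
 [ 0.    -0.001 -1.   ]]
side (array([   78.89078138, -1047.86795492,   960.83480323]), array([ 0.28124738,  0.70841061, -0.64785686])) -0.02596500739852075
top (array([ 180.53347795,  -49.08286358, 1557.69622545]), array([ 0.19071312, -0.02682669, -0.98147543])) -0.1560255778882997
wrist (array([154.00681636, 507.85842217, 372.47828175]), array([ 0.30319192, -0.1207344 , -0.9455843 ])) 0.029932957238268765
```

View pics/a_top.png

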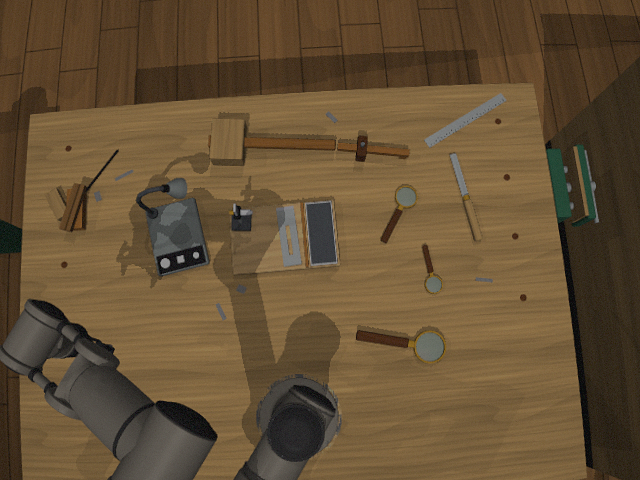

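View pics/a_side.png

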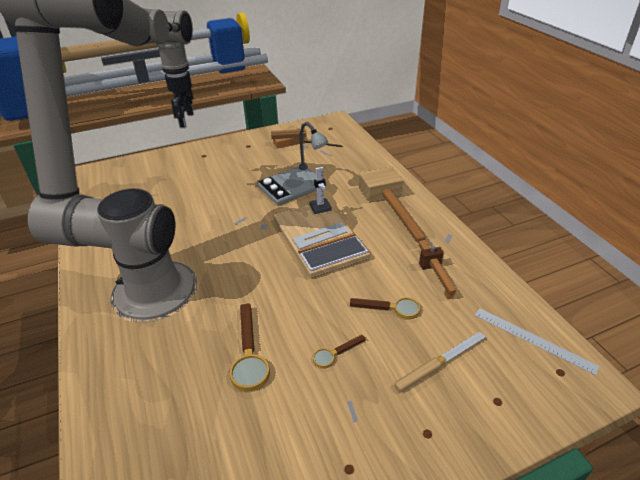

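Top view: keys at (165,263), (181,259), (197,255); the middle-sized lens at (405,196), handle to (383,241); the iron's edge is near (288,206) and the gauge near (240,215). Next: numbers, plus an enlarged crop.

```bash
python3 - <<'E'
from h import *
o=load('a');t=o['top'];s=o['side']
im=t['image'].astype(int)
m=((im.min(2)>185)).astype(np.uint8)
n,l,st,c=cv2.connectedComponentsWithStats(m[240:280,145:215])
for i in range(1,n):
    u,v=c[i]+[145,240]; print('key',st[i,4],u.round(1),v.round(1),onz(t,u,v,30).round(1))
for nm,u,v,z in [('lens',405,196,8),('hEnd',383,241,8),('edgeL',280,206,28),('edgeR',297,205,28),('ironbackL',283,266,28),('ironbackR',301,264,28),('gaugefoot',241,222,28),('gaugetop',236,209,176),('mallethead',228,140,65),('neck',152,211,100),('head',177,187,200)]:
    print(nm,onz(t,u,v,z).round(1))
a=t['image'][170:290,130:350];b=s['image'][110:290,240:390]
A=cv2.resize(a,None,fx=3.6,fy=3.6,interpolation=2)[:,:,::-1];B=cv2.resize(b,None,fx=3.3,fy=3.3,interpolation=2)[:,:,::-1]
cv2.imwrite('pics/ca.png',A);cv2.imwrite('pics/cb.png',B);print(A.shape,B.shape)
E
```

```text
lens [ 595.5 -346.1    8. ]
hEnd [ 467.3 -270.     8. ]
edgeL [583.1  15.8  28. ]
edgeR [582.9 -32.5  28. ]
ironbackL [411.   16.4  28. ]
ironbackR [413.4 -33.8  28. ]
gaugefoot [543.6 128.3  28. ]
gaugetop [543.5 122.7 176. ]
mallethead [778.  153.2  65. ]
neck [573.3 363.5 100. ]
head [605.4 269.8 200. ]
(432, 792, 3) (594, 495, 3)
```

View pics/ca.png

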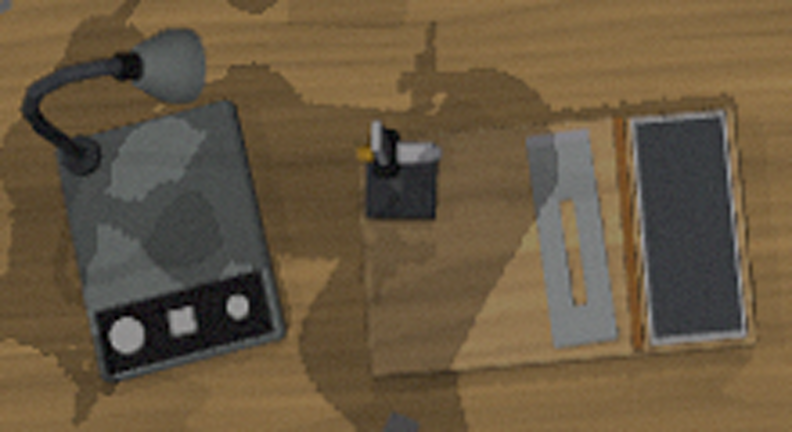

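View pics/cb.png

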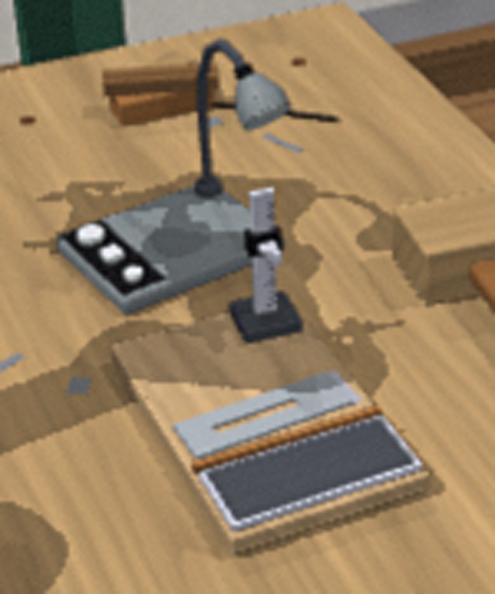

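```bash
python3 - <<'E'
from h import *
from rig import arm
o=load('a');t=o['top'];s=o['side']
im=t['image'].astype(int)
m=((im.min(2)>110)).astype(np.uint8);m[:,:158]=0
n,l,st,c=cv2.connectedComponentsWithStats(m[246:272,157:205])
for i in range(1,n):
    if st[i,4]>8:
        u,v=c[i]+[157,246]; print('key',st[i,4],u.round(1),v.round(1),onz(t,u,v,30).round(1))
for a,b in [((165.3,263.1),'p'),((180.6,258.9),'s'),((195.8,255.3),'b')]: print(b,onz(t,*a,30).round(1))
print('tip',tri(t,(252,212.2),s,(321.8,187)))
print(proj(t,[545,85,110]),proj(s,[545,85,110]))
P=onz(t,165.3,263.1,30);rel(arm,[P[0],P[1],160]) 
E
```

```text
key 30 195.6 254.5 [458.3 259.1  30. ]
key 39 180.0 258.7 [449.  303.8  30. ]
key 70 164.9 262.6 [440.5 347.   30. ]
p [439.  345.8  30. ]
s [448.3 302.   30. ]
b [455.9 258.7  30. ]
tip (array([542.06276072,  86.53217181, 131.40074134]), np.float64(3.3718456734269537))
[253.25918412 213.64547309] [323.54109917 192.659956  ]
shift [-0.2465 -0.0231  0.0958]
```

send_rows(
  motion="-0.03 -0.003 0.005 0 0 0;-0.065 -0.006 0.01 0 0 0;-0.1 -0.01 0.02 0 0 0;-0.135 -0.013 0.03 0 0 0;-0.17 -0.016 0.04 0 0 0;-0.2 -0.019 0.05 0 0 0;-0.23 -0.022 0.06 0 0 0;-0.246 -0.023 0.07 0 0 0;-0.246 -0.023 0.07 0 0 0;-0.246 -0.023 0.07 0 0 0",
  fingers=255,
)

```text
time_s: 0.98
eef_pos: [438.8, 345.7, 185.4]
ee_rot: [-0.001, 0.223, 0.975, -0.001]
wrist_force: [0.1, 0.4, -0.1]
finger_gap: 0.2
finger_force: 0.0
```

```bash
python3 - <<'E'
from h import *
from rig import arm
o=snap(arm,['wrist'],'b');w=o['wrist'];s=arm.state();print(s['eef_pos'],s['joints'],s['finger_gap'])
for P in [[440,346,30],[449,303,30],[457,259,30]]: print(proj(w,P))
im=w['image'].astype(int);m=((im.min(2)>110)).astype(np.uint8)
n,l,st,c=cv2.connectedComponentsWithStats(m)
for i in range(1,n):
    if st[i,4]>100: print(st[i],c[i].round(1),onz(w,*c[i],30).round(1))
E
```

```text
[438.33996063 346.4726468  186.11629544] [ 5.31480307e-01  4.67107256e-01  1.53290916e+00  4.73853273e-04
  1.14257995e+00 -5.92071098e-01] -0.03935617318767842
[311.90829468 222.77224235]
[260.89032126 260.27152638]
[210.65640309 295.1435767 ]
[ 297  204   40   41 1282] [316.4 224.2] [442.2 348.3  30. ]
[246 243  37  37 701] [264.  261.8] [450.9 304.4  30. ]
[203 284  24  26 470] [214.4 296.9] [459.3 260.7  30. ]
[398 313  26  18 114] [409. 322.] [537.1 376.6  30. ]
[360 320  30  13 168] [374.2 325.7] [529.1 353.   30. ]
[416 330  17  21 178] [425.1 340.3] [556.  381.6  30. ]
[363 341  23  31 198] [374.8 355.5] [552.1 343.6  30. ]
[   0  402  108   63 3025] [ 44.5 433.1] [503.9  84.5  30. ]
```

View pics/b_wrist.png

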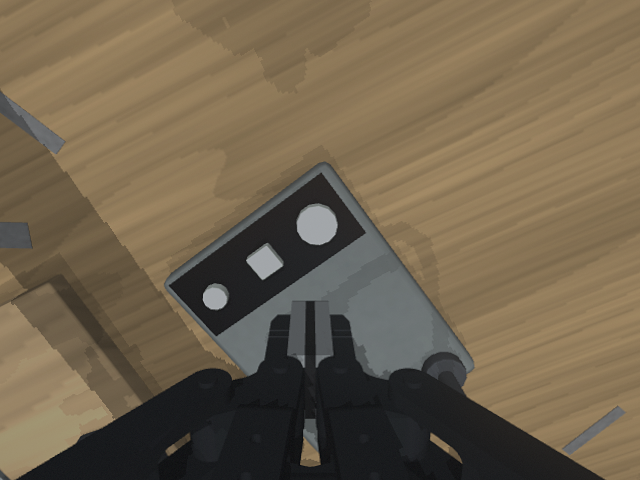

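send_rows(
  motion="-0.0015 0.002 0.035 0 0 0;-0.0015 0.002 0.07 0 0 0;-0.0015 0.002 0.1 0 0 0;-0.0015 0.002 0.118 0 0 0;-0.0015 0.002 0.126 0 0 0;-0.0015 0.002 0.131 0 0 0;-0.0015 0.002 0.134 0 0 0;-0.0015 0.002 0.136 0 0 0;-0.0015 0.002 0.136 0 0 0;-0.0015 0.002 0.136 0 0 0",
)

```text
time_s: 1.87
eef_pos: [441.3, 348.3, 51.6]
ee_rot: [0.001, 0.221, 0.975, 0.001]
wrist_force: [-1.1, 1.0, 3.1]
finger_gap: 0.2
finger_force: 1.5
```

send_rows(
  motion="0 0 0.001 0 0 0;0 0 0.002 0 0 0;0 0 0.0025 0 0 0;0 0 0.0025 0 0 0;0 0 0.0025 0 0 0;0 0 0.0025 0 0 0;0 0 0.0025 0 0 0;0 0 0.0025 0 0 0;0 0 0.0025 0 0 0;0 0 0.0025 0 0 0",
)

```text
time_s: 2.7
eef_pos: [441.5, 348.2, 49.8]
ee_rot: [0.001, 0.222, 0.975, 0.001]
wrist_force: [-5.1, 1.0, 15.0]
finger_gap: 0.0
finger_force: 7.4
```

```bash
python3 - <<'E'
from rig import arm
s=arm.state();print(s['eef_pos'],s['wrist_force'])
E
```

```text
[441.48949062 348.20783315  49.81065547] [-5.10829253  1.03054859 14.99952646]
```

send_rows(
  motion="0 0 -0.02 0 0 0;0 0 -0.045 0 0 0;-0.018 -0.024 -0.05 0 0 0;-0.036 -0.048 -0.05 0 0 0;-0.054 -0.071 -0.05 0 0 0;-0.054 -0.071 -0.05 0 0 0;-0.054 -0.071 -0.05 0 0 0;-0.054 -0.071 -0.03 0 0 0;-0.054 -0.071 -0.015 0 0 0;-0.054 -0.071 -0.01 0 0 0",
)

```text
time_s: 3.53
eef_pos: [458.0, 260.6, 56.0]
ee_rot: [-0.001, 0.221, 0.975, -0.001]
wrist_force: [0.1, -0.2, 0.1]
finger_gap: -0.3
finger_force: 0.0
```

send_rows(
  motion="0 0 0.003 0 0 0;0 0 0.006 0 0 0;0 0 0.008 0 0 0;0 0 0.0095 0 0 0;0 0 0.0095 0 0 0;0 0 0.0095 0 0 0;0 0 0.0095 0 0 0;0 0 0.0095 0 0 0;0 0 0.0095 0 0 0;0 0 0.0095 0 0 0",
)

```text
time_s: 4.37
eef_pos: [458.8, 260.8, 49.9]
ee_rot: [0.0, 0.221, 0.975, 0.001]
wrist_force: [-5.9, 0.6, 10.6]
finger_gap: -0.3
finger_force: 5.6
```

send_rows(
  motion="0 0 -0.03 0 0 0;0 0 -0.07 0 0 0;0 0 -0.11 0 0 0;0 0 -0.15 0 0 0;-0.02 -0.014 -0.18 0 0 0;-0.045 -0.032 -0.2 0 0 0;-0.07 -0.049 -0.2 0 0 0;-0.1 -0.07 -0.2 0 0 0;-0.13 -0.091 -0.2 0 0 0;-0.16 -0.112 -0.2 0 0 0",
)

```text
time_s: 5.2
eef_pos: [555.8, 88.8, 249.4]
ee_rot: [0.001, 0.221, 0.975, 0.0]
wrist_force: [0.2, 1.0, 0.0]
finger_gap: 0.0
finger_force: 0.0
```

send_rows(
  motion="-0.025 -0.017 0 0 0 0;-0.05 -0.035 0 0 0 0;-0.065 -0.046 0 0 0 0;-0.075 -0.053 0 0 0 0;-0.075 -0.053 0 0 0 0;-0.075 -0.053 0 0 0 0;-0.075 -0.053 0 0 0 0;-0.075 -0.053 0 0 0 0;-0.075 -0.053 0 0 0 0;-0.075 -0.053 0 0 0 0",
)

```text
time_s: 6.03
eef_pos: [599.4, 10.9, 248.6]
ee_rot: [0.0, 0.221, 0.975, 0.0]
wrist_force: [-0.5, 0.3, -0.1]
finger_gap: 0.0
finger_force: 0.0
```

```bash
python3 - <<'E'
from h import *
from rig import arm
o=snap(arm,['wrist'],'c');w=o['wrist'];s=arm.state();print(s['eef_pos'],s['joints'],s['time_s'])
for P in [[543,86,120],[583,16,26],[583,-33,26]]: print(proj(w,P))
E
```

```text
[599.46778455  10.62290222 248.51451299] [-1.10102384e-01  4.85515821e-01  1.32021649e+00  1.00297134e-04
  1.33552329e+00 -1.23515853e+00] 6.0833
[391.22873705  86.87120219]
[307.27130301 176.71783947]
[253.02074331 202.44433633]
```

View pics/c_wrist.png

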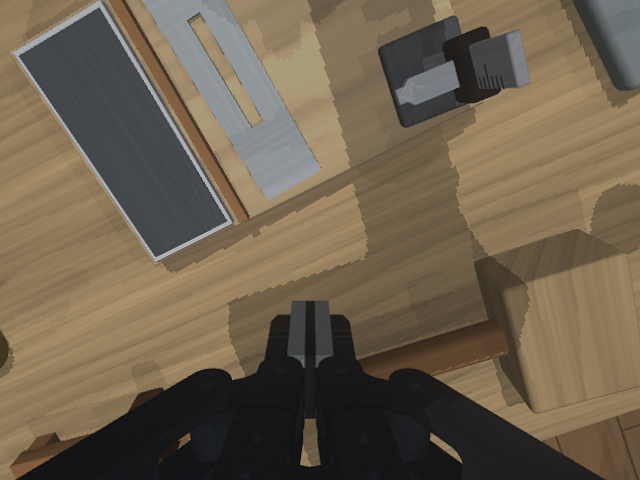

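Wrist view: the edge corners are at (270,199) and (320,168), and the pointer tip near (398,97). I'll take a second view further to the side for the pointer's height.

send_rows(
  motion="0.008 -0.03 0 0 0 0;0.016 -0.06 0 0 0 0;0.024 -0.09 0 0 0 0;0.024 -0.09 0 0 0 0;0.024 -0.09 0 0 0 0;0.024 -0.09 0 0 0 0;0.024 -0.09 0 0 0 0;0.024 -0.09 0 0 0 0;0.024 -0.09 0 0 0 0;0.024 -0.09 0 0 0 0",
)

```text
time_s: 6.92
eef_pos: [539.3, -60.4, 248.1]
ee_rot: [-0.0, 0.221, 0.975, 0.0]
wrist_force: [-1.0, 0.1, 0.4]
finger_gap: 0.1
finger_force: 0.0
```

```bash
python3 - <<'E'
from h import *
from rig import arm
o=snap(arm,['wrist'],'d');d=o['wrist'];c=load('c')['wrist']
print(arm.state()['eef_pos'])
for z in(100,115,130): print(proj(d,tri(c,(397,96),c,(397,96))[0]*0+onz(c,397,96,z)))
print([proj(d,onz(c,*p,24)) for p in((270,199),(320,168))])
u,v=proj(d,onz(c,397,96,115)).astype(int);print(u,v)
def crop(im,x,y): return cv2.resize(im[y:y+60,x:x+60],(390,390),interpolation=cv2.INTER_CUBIC)[:,:,::-1]
x0,y0=min(u-30,580),max(v-30,0);print(x0,y0)
cv2.imwrite('pics/e.png',np.hstack([crop(c['image'],370,66),crop(d['image'],x0,y0)]))
E
```

```text
[539.2752826  -60.46636088 248.13159941]
[545.44738896 136.37475802]
[554.19622235 138.70768627]
[564.04614268 141.32944202]
[array([378.96730331, 226.70687988]), array([430.70376747, 196.89338257])]
554 138
524 108
```

View pics/e.png

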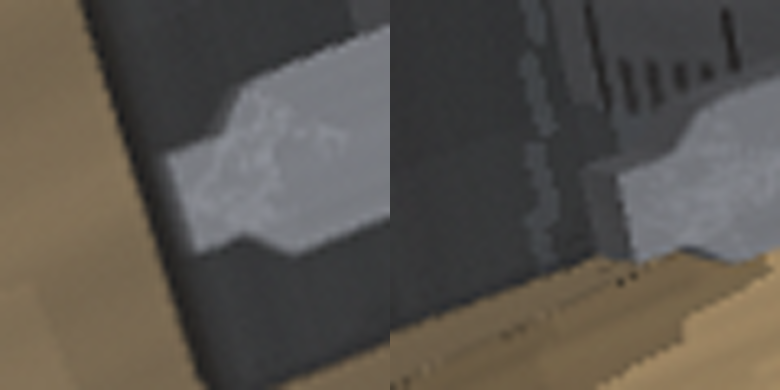

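```bash
python3 - <<'E'
from h import *
d=load('d')['wrist'];c=load('c')['wrist']
print('tip top',tri(c,(397.1,97),d,(560,141.1)))
for cam,ps in((c,[(270,199),(320,168)]),(d,[(379,226.7),(430.7,196.9)])):
    g=cv2.cvtColor(cam['image'],cv2.COLOR_RGB2GRAY)
    q=cv2.cornerSubPix(g,np.array(ps,np.float32)[:,None],(5,5),(-1,-1),(3,50,.01))[:,0]
    P=[onz(cam,*p,24) for p in q];print(q.round(1).tolist(),[p.round(1) for p in P],((P[0]+P[1])/2).round(1))
o=load('a')['top'];im=o['image'][160:310,350:470].astype(int)
# loupe lens rim: brass
hsv=cv2.cvtColor(o['image'],cv2.COLOR_RGB2HSV)
u=[proj(d,p) for p in([467,-270,8],[595,-346,8])];print(u)
g=cv2.cvtColor(d['image'],cv2.COLOR_RGB2GRAY)
crops=[]
for cam,ps in((c,(295,184)),(d,(405,212))):
    x,y=ps[0]-35,ps[1]-35;crops.append(cv2.resize(cam['image'][y:y+70,x:x+70],(390,390),interpolation=2)[:,:,::-1])
cv2.imwrite('pics/f.png',np.hstack(crops))
E
```

```text
tip top (array([548.79041623,  86.27542811, 124.019761  ]), np.float64(0.04951154792481354))Traceback (most recent call last):
  File "<stdin>", line 6, in <module>
cv2.error: OpenCV(4.12.0) :-1: error: (-5:Bad argument) in function 'cornerSubPix'
> Overload resolution failed:
>  - Layout of the output array corners is incompatible with cv::Mat
>  - Expected Ptr<cv::UMat> for argument 'corners'
```

```bash
python3 - <<'E'
from h import *
d=load('d')['wrist'];c=load('c')['wrist']
for cam,ps in((c,[(270,199),(320,168)]),(d,[(379,226.7),(430.7,196.9)])):
    g=cv2.cvtColor(cam['image'],cv2.COLOR_RGB2GRAY)
    q=cv2.cornerSubPix(g,np.array(ps,np.float32).reshape(-1,1,2).copy(),(5,5),(-1,-1),(3,50,.01))[:,0]
    P=[onz(cam,*p,24) for p in q];print(q.round(1).tolist(),[p.round(1) for p in P],((P[0]+P[1])/2).round(1))
crops=[]
for cam,ps in((c,(295,184)),(d,(405,212))):
    x,y=ps[0]-35,ps[1]-35;crops.append(cv2.resize(cam['image'][y:y+70,x:x+70],(390,390),interpolation=2)[:,:,::-1])
cv2.imwrite('pics/f.png',np.hstack(crops))
E
```

```text
[[270.0, 199.0], [320.0, 166.8000030517578]] [array([586.7, -19.6,  24. ]), array([580.6,  28.4,  24. ])] [583.7   4.4  24. ]
[[379.0, 226.6999969482422], [430.70001220703125, 196.89999389648438]] [array([586.8, -19.6,  24. ]), array([581.4,  28. ,  24. ])] [584.1   4.2  24. ]
```

View pics/f.png

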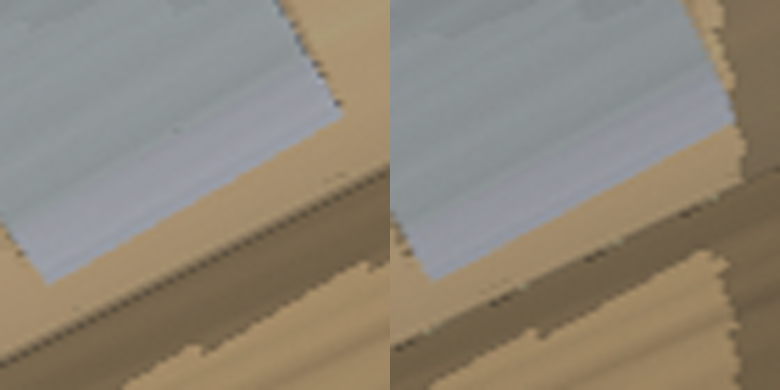

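Both views show the edge corners clearly; edge mid ≈ (585.5, 4), pointer-tip centre height ≈ 121. Now to the loupe.

send_rows(
  motion="-0.016 -0.028 0.005 0 0 0;-0.032 -0.057 0.01 0 0 0;-0.047 -0.085 0.02 0 0 0;-0.063 -0.114 0.03 0 0 0;-0.079 -0.142 0.04 0 0 0;-0.095 -0.171 0.048 0 0 0;-0.111 -0.199 0.048 0 0 0;-0.126 -0.227 0.048 0 0 0;-0.126 -0.227 0.048 0 0 0;-0.126 -0.227 0.048 0 0 0",
)

```text
time_s: 7.8
eef_pos: [554.3, -321.5, 199.5]
ee_rot: [-0.0, 0.223, 0.975, 0.0]
wrist_force: [-0.4, 0.5, -0.5]
finger_gap: 0.3
finger_force: 0.0
```

```bash
python3 - <<'E'
from h import *
from rig import arm
d=load('d')['wrist'];c=load('c')['wrist']
for cam,p,q in((c,(268.6,200.2),(321.4,169.3)),(d,(377.5,227.3),(431.8,199.4))): print((onz(cam,*p,24)+onz(cam,*q,24))/2)
w=snap(arm,['wrist'],'g')['wrist'];s=arm.state();print(s['eef_pos'],s['joints'])
print([proj(w,p) for p in([467,-270,8],[595,-346,8])])
E
```

```text
[584.98333174   3.75381322  24.        ]
[585.22224285   3.60174758  24.        ]
[ 554.44985503 -320.1342992   199.73579123] [-6.43464397e-01  5.98863826e-01  1.26098523e+00  5.02997920e-04
  1.28278820e+00 -1.76654645e+00]
[array([323.09737573,  59.93292007]), array([304.64692041, 266.40292693])]
```

View pics/g_wrist.png

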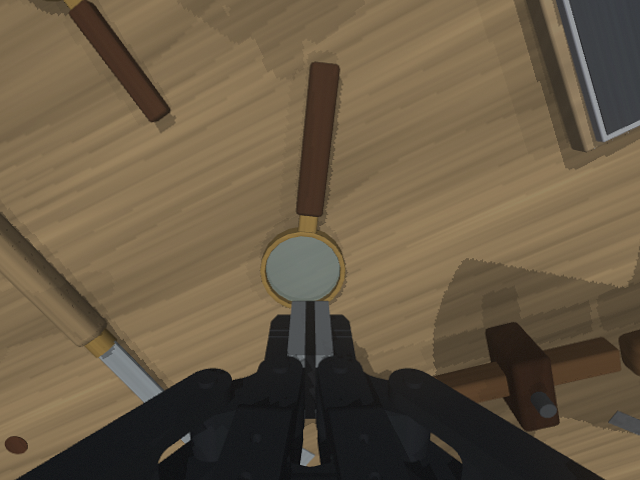

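```bash
python3 - <<'E'
from h import *
from rig import arm
w=load('g')['wrist']
im=w['image'];hsv=cv2.cvtColor(im,cv2.COLOR_RGB2HSV).astype(int)
m=((im.max(2)<100)&(im[:,:,0].astype(int)-im[:,:,2]>15)).astype(np.uint8)
m[:, :280]=0;m[:,360:]=0;m[235:]=0;m=cv2.morphologyEx(m,cv2.MORPH_OPEN,np.ones((3,3)))
n,l,st,c=cv2.connectedComponentsWithStats(m);i=1+np.argmax(st[1:,4]);print(st[i])
r=cv2.minAreaRect(np.argwhere(l==i)[:,::-1].astype(np.float32));print(r,cv2.boxPoints(r).tolist())
A=onz(w,325,64,16);B=onz(w,309,214.5,16);L=onz(w,303,269.5,12);print(A,B,L,np.linalg.norm(A-B),np.linalg.norm(L-B))
v=L-A;print('ang',np.degrees(np.arctan2(v[1],v[0])))
E
```

```text
[ 296   62   44  157 4823]
((318.37127685546875, 139.78712463378906), (33.13473892211914, 155.92233276367188), 5.710593223571777) [[294.12872314453125, 215.71287536621094], [309.6435546875, 60.564353942871094], [342.61383056640625, 63.86137390136719], [327.0989990234375, 219.0098876953125]]
[ 470.11479127 -270.35549643   16.        ] [ 556.77310707 -323.75685794   16.        ] [ 595.29362265 -347.50179182   12.        ] 101.79081052954011 45.427436694787566
ang -31.64505764426822
```

send_rows(
  motion="0.01 0.001 0.015 0 0 0.04;0.02 0.001 0.035 0 0 0.08;0.0265 0.0015 0.06 0 0 0.106;0.0265 0.0015 0.085 0 0 0.106;0.0265 0.0015 0.105 0 0 0.106;0.0265 0.0015 0.125 0 0 0.106;0.0265 0.0015 0.14 0 0 0.106;0.0265 0.0015 0.14 0 0 0.106;0.0265 0.0015 0.14 0 0 0.106;0.0265 0.0015 0.14 0 0 0.106",
  fingers=100,
)

```text
time_s: 8.68
eef_pos: [532.2, -306.8, 61.6]
ee_rot: [0.001, 0.272, 0.962, -0.0]
wrist_force: [0.2, -1.0, -0.1]
finger_gap: 52.1
finger_force: 0.0
```

```bash
python3 - <<'E'
from h import *
from rig import arm
s=arm.state();print(s['eef_pos'],s['finger_gap']);rel(arm,[531.2,-308.1,28.5])
r=R.from_quat(np.roll(s['ee_rot'],-1)).as_matrix();print(np.degrees(np.arctan2(r[1,0],r[0,0])),r[:,2])
E
```

```text
[ 532.19709313 -306.76448893   61.5641724 ] 52.14571887112431
shift [ 0.0002 -0.0017  0.0331]
148.39177798448682 [ 1.44111294e-03 -8.27401481e-04 -9.99998619e-01]
```

send_rows(
  motion="0 -0.001 0.01 0 0 0;0 -0.001 0.02 0 0 0;0 -0.001 0.028 0 0 0;0 -0.001 0.032 0 0 0;0 -0.001 0.032 0 0 0;0 -0.001 0.032 0 0 0;0 -0.001 0.032 0 0 0;0 -0.001 0.032 0 0 0;0 -0.001 0.032 0 0 0;0 -0.001 0.032 0 0 0",
)

```text
time_s: 9.52
eef_pos: [531.0, -308.2, 28.6]
ee_rot: [0.0, 0.273, 0.962, -0.0]
wrist_force: [0.3, 0.5, -0.2]
finger_gap: 51.7
finger_force: 0.0
```

send_rows(
  motion="0 0 0 0 0 0;0 0 0 0 0 0;0 0 0 0 0 0;0 0 0 0 0 0;0 0 0 0 0 0;0 0 0 0 0 0;0 0 0 0 0 0;0 0 0 0 0 0;0 0 0 0 0 0;0 0 0 0 0 0",
  fingers=255,
)

```text
time_s: 10.35
eef_pos: [531.0, -308.2, 28.7]
ee_rot: [0.0, 0.273, 0.962, -0.0]
wrist_force: [-0.4, 0.3, 5.8]
finger_gap: 18.4
finger_force: 60.7
```

send_rows(
  motion="0 0 -0.005 0 0 0;0 0 -0.015 0 0 0;0 0 -0.03 0 0 0;0 0 -0.05 0 0 0;0 0 -0.07 0 0 0;0 0 -0.09 0 0 0;0 0 -0.11 0 0 0;0 0 -0.125 0 0 0;0 0 -0.13 0 0 0;0 0 -0.13 0 0 0",
)

```text
time_s: 11.18
eef_pos: [531.4, -308.4, 160.0]
ee_rot: [0.001, 0.273, 0.962, -0.0]
wrist_force: [0.8, -0.5, -0.8]
finger_gap: 18.9
finger_force: 60.1
```

```bash
python3 - <<'E'
from h import *
from rig import arm
s=arm.state();print(s['eef_pos'],s['finger_gap'],s['finger_force'],s['wrist_force'])
rel(arm,[510,3.7,159])
E
```

```text
[ 531.37409212 -308.43775855  160.0005404 ] 18.86265921980237 60.11714816093445 [ 0.84766905 -0.49071902 -0.76888097]
shift [0.1821 0.2544 0.0004]
```

send_rows(
  motion="0.009 0.013 0 0 0 -0.02;0.027 0.038 0 0 0 -0.06;0.05 0.07 0 0 0 -0.12;0.073 0.102 0 0 0 -0.19;0.096 0.134 0 0 0 -0.26;0.119 0.166 0 0 0 -0.33;0.142 0.198 0 0 0 -0.4;0.162 0.226 0 0 0 -0.46;0.175 0.245 0 0 0 -0.51;0.182 0.2543 0 0 0 -0.552",
)

```text
time_s: 12.02
eef_pos: [508.2, 6.9, 157.2]
ee_rot: [-0.001, -0.002, 1.0, 0.001]
wrist_force: [-0.1, 0.1, -1.4]
finger_gap: 18.4
finger_force: 60.1
```

send_rows(
  motion="0 0 0 0 0 0;0 0 0 0 0 0;0 0 0 0 0 0;0 0 0.004 0 0 0;0 0 0.008 0 0 0;0 0 0.012 0 0 0;0 0 0.015 0 0 0;0 0 0.016 0 0 0;0 0 0.016 0 0 0;0 0 0.016 0 0 0",
)

```text
time_s: 12.85
eef_pos: [509.5, 3.8, 142.2]
ee_rot: [-0.0, 0.0, 1.0, 0.0]
wrist_force: [-0.1, -0.2, -0.7]
finger_gap: 18.2
finger_force: 60.1
```

```bash
python3 - <<'E'
from h import *
from rig import arm
s=arm.state();print(s['eef_pos'],s['ee_rot'],s['finger_gap'],s['finger_force'])
o=snap(arm,['wrist','side','top'],'k')
for n in o: print(n,proj(o[n],[585.2,3.7,121]),proj(o[n],[549,86.3,121]))
a=o['wrist']['image'];b=cv2.resize(o['side']['image'][140:280,255:395],(480,480),interpolation=2)
cv2.imwrite('pics/k.png',cv2.resize(np.hstack([a,b]),(800,343))[:,:,::-1])
E
```

```text
[509.51943209   3.83327095 142.2299937 ] [-4.46156304e-05  4.64428180e-04  9.99999890e-01  4.68281850e-05] 18.16829952748294 60.05782127380371
wrist [311.84038089 486.39753366] [523.54001036 416.00812764]
side [346.70886306 200.67529447] [324.51153319 189.17128946]
top [282.53007162 196.19842213] [252.28811279 211.23541116]
```

View pics/k.png

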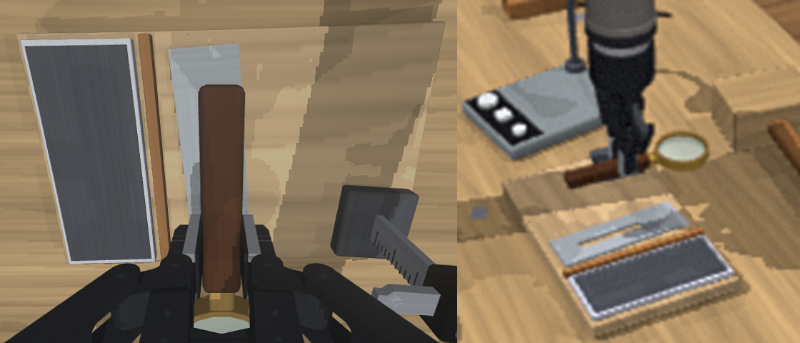

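```bash
python3 - <<'E'
from h import *
o=load('k');w,s,t=o['wrist'],o['side'],o['top']
print('tail pred top edge',proj(w,[435,3.7,129]),proj(w,[435,3.7+10,129]),proj(w,[435,-6.3,129]))
im=w['image'].astype(int);m=((im.max(2)<120)&(im[:,:,0]-im[:,:,2]>25)).astype(np.uint8);m[:,:260]=0;m[:,360:]=0;m[260:]=0
ys,xs=np.nonzero(cv2.morphologyEx(m,2,np.ones((3,3))));print('tail',ys.min(),[ (y,xs[ys==y].min(),xs[ys==y].max()) for y in(140,200)])
print([proj(w,[x,y,129]) for x in(440,) for y in(-6.3,13.7)])
pts={}
for n,c in(('side',s),('top',t)):
    h=cv2.cvtColor(c['image'],cv2.COLOR_RGB2HSV);p=proj(c,[585.2,3.7,121]).astype(int)
    g=((h[:,:,1]>140)&(h[:,:,0]>15)&(h[:,:,0]<32)).astype(np.uint8);q=np.zeros_like(g);q[p[1]-16:p[1]+17,p[0]-20:p[0]+21]=1
    l=np.argwhere(g&q)[:,::-1]; print(n,len(l),l.min(0) if len(l) else 0,l.max(0) if len(l) else 0, p)
    if len(l)>20: e=cv2.fitEllipse(cv2.convexHull(l.astype(np.int32)));print(e);pts[n]=e[0]
if len(pts)==2: print(tri(t,pts['top'],s,pts['side']))
E
```

```text
tail pred top edge [312.20460546 115.2273057 ] [346.45199441 115.16663489] [277.96338232 115.24177287]
tail 121 [(140, np.int64(284), np.int64(340)), (200, np.int64(284), np.int64(340))]
[array([278.39934893, 132.85820936]), array([345.98577404, 132.78679161])]
side 122 [332 194] [357 209] [346 200]
((344.9587097167969, 201.4851531982422), (15.60136890411377, 25.804529190063477), 86.12834167480469)
top 0 0 0 [282 196]
```

```bash
python3 - <<'E'
from h import *
from rig import arm
s=load('k')['side'];print([proj(s,[435,y,z]).round(1) for y in(-5.5,13) for z in(113,129)])
h=s['image'][205:226,290:316].astype(int);m=(h.max(2)<110)&(h[:,:,0]-h[:,:,2]>18)
for r in m: print(''.join('.#'[int(x)] for x in r))
q=arm.state();print(q['eef_pos'],q['joint_velocities'].round(3),q['time_s'])
E
```

```text
[array([300.6, 217.4]), array([300.3, 212.9]), array([298.3, 213.8]), array([298. , 209.4])]
..........................
......................####
....................######
.................#########
.............#############
.........#################
........##################
.........#################
.........################.
.........##############...
..........#########.......
..........######..........
..........................
..........................
..........................
..........................
..........................
..........................
..........................
..........................
..........................
[509.6360384    3.92761834 142.49792393] [-0.001 -0.001  0.001 -0.001 -0.001 -0.   ] 13.0
```

The lens is level, centred and at height to within about 2 mm, so I'm handing in.

```bash
python3 -c "
from rig import arm
print(arm.finish_job())"
```

```text
the job is handed in; nothing more can be done
None
```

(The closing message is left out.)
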